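Find which way the spice jar's cap loosens and hold the cap over the trivet

ROBOT

A 6-joint arm with a two-finger parallel gripper is mounted at the origin on the work surface. World frame = base frame: x ahead of the robot, y to its left, z up, the work surface at z = 0. Lengths are in m, angles in rad, forces in N, time in s.
With the tool pointing down it reaches from about 0.25 to 0.775 m from the base axis. Payload 4 kg.
Tool frame: the origin (TCP) lies midway between the tips of the shut fingers; the grasp point (between the pads) lies 19 mm behind it (robot.tcp_to_grasp is the distance from the TCP to the grasp point, in m); x points along the fingers, y is the direction in which the jaws open and shut, and the axes are right-handed (so a half turn about x gives the same grasp; the last joint's range is limited). The gripper opens to 94 mm and grips with 3 to 60 N. Pads are 16 mm wide; open, the fingers measure 119 mm over their backs; the gripper's body (75 mm by 177 mm) begins 78 mm behind the grasp point.
Start: joints at [-0.103, 0.087, 1.371, -0, 1.684, -0.103], TCP at [0.55, -0, 0.206] pointing down, gripper open.
Joint ranges: [-3.1, 3.1], [-0.76, 2.03], [0.27, 2.55], [-1.08, 4.22], [0.17, 2.65], [-2.57, 2.57]. Speed limits (rad/s): [2.79, 2.79, 3.14, 3.14, 3.14, 3.14].

INTERFACE

Orientations are given as [roll, pitch, yaw] about the fixed x, y, z axes, in that order (R = Rz(yaw) Ry(pitch) Rx(roll)).
In Python, from bench import robot gives the robot as it stands.
- The arm moves only by the tool send_rows, never from a script. Its argument "increments" is a list of rows, each a list of 5 numbers: the opening, from -1 (shut) to 1 (fully open), so that 0 is half open, then the shift along the tool's x, y, z in m, then the turn about the tool's x in rad. In form: [[hand, tx, ty, tz, roll], ...]. A call has 1 to 5 rows; each row is the pose to reach, as a shift and turn from the pose commanded when the call began, along the tool's axes at that moment; what a row does not reach only later rows make up. A row lasts 1/12 s, in which the tool goes at most 41.7 mm and 7.16 degrees, less where a joint would pass 70% of its speed; a pose out of reach is approached as far as the arm can. A call with a gripper value outside its range is refused whole. The fingers move at their own pace and stop on an object; the grip force is fixed at half the most. Time passes only in rows, so rows that repeat a pose let the fingers close. It gives the time, the measured TCP pose, the force and the opening at its end, in the units of the state.
- robot.get_obs(): the state, without advancing time (a new reading comes with each control period).
- robot.snapshot(name): name is "scene" or "side" or "wrist"; returns a dict with "image" (384x512x3 uint8, red, green, blue), "intrinsics" (3x3 intrinsics, pixels), "world_from_camera" (4x4, takes a point from camera to world coordinates). Camera axes: x right, y down, z forward; pixel columns grow to the right and rows downward; lengths in m; the calibration is good to about 2 mm. A picture is of the moment at which its call begins. There is no depth.
- robot.close_job(): hands the job in, once; it reports no verdict.
The state is a dict: "time": time; "joint_positions": joint angles; "qvel": joint speeds; "joint_torque": joint torques, N m; "tool_pos": TCP position; "ee_rot": TCP orientation; "wrist_force": force on the tool from outside, world axes, zero at the start; "wrist_torque": the same for the moment, N m; "width": finger opening in m.
Only numpy, scipy, OpenCV 4.12 (cv2) and the standard library are available. Lean on these libraries where they do the work, as an engineer would, in place of code of your own. Each camera call takes 0.05 s, during which the arm holds its last target.

TASK

Open the glass spice jar so that it can be refilled: its green twist cap may loosen clockwise or counter-clockwise (nothing shows which, feel for it), so turn it free while it still sits on the neck, then lift it straight off. Carry it over to the middle of the blue trivet and finish while still holding it there in the gripper, level and still, about 10 cm above the trivet; do not set it down or let go, and leave the other things where they stand.

Things in the scene. Friction and masses are not known exactly. Their poses are not given: they have to be found in the camera images.
- cap_center (a point): Centre of the green twist cap, loose, about 40 g: round and ribbed, 46 mm across, 29 mm tall, white dot on top. The point is on its axis, half-way up. z is its axis (up), x runs from the axis to the dot and starts within 5 degrees of the jar's x axis. Seated, its lower edge is 117 mm and its top 146 mm above the surface.
- jar_mouth (a point): Centre of the neck's rim, 134 mm up. The cap is a lug closure whose hand cannot be seen and changes with every start: one way (seen from above) it turns only 5 to 20 degrees to a hard stop, the other way lightly for some 135 degrees. It is free from 52 degrees of turn (best 60 to 100) and then lifts straight off; before that it has 2 mm of play and does not come up.
- jar: The spice jar: clear glass, 66 mm across, in a dark steel foot (92 mm across, 12 mm high) fixed to the surface: it cannot move or turn. Origin on its axis at the surface, z up. Its shoulder, 95 mm up, narrows to a 26 mm neck. The cap sits on its axis.
- trivet: The blue silicone trivet: round flat mat 140 mm across, 7 mm thick, stuck to the surface; origin at the centre of its underside, on the surface.
- sugar_bowl_mid (a point): Bystander: white ceramic sugar bowl with its lid, 100 mm across, 95 mm tall, loose; a point on its axis about half-way up. To be left alone.
- infuser_mid (a point): Bystander: aluminium tea infuser, 40 mm across, 70 mm tall, loose; a point on its axis about half-way up. To be left alone.
- timer_mid (a point): Bystander: white round kitchen timer with an orange button on top, 62 mm across, 39 mm tall, loose; a point on its axis about half-way up. To be left alone.
- mill_mid (a point): Bystander: dark wooden pepper mill, 54 mm across, 140 mm tall, loose; a point on its axis about half-way up. To be left alone.
- mug_mid (a point): Bystander: blue mug, 82 mm across, 92 mm tall, loose; a point on its axis about half-way up. To be left alone.
Not all that is in view belongs to the job. Of the things shaped like the part that bears cap_center, the green one is meant.

How it is judged:
By the outcome, as a careful person would: the job done as asked, in the order asked, and still so for the second after the job is handed in, while the arm keeps its last pose, push and grip.
It also fails if it takes over 51 s, if anything falls off the work surface, if the arm or the gripper's body presses on something with over 40 N, if the wrist force passes 120 N, or if a joint passes its speed limit or range.

## Working session

There is one attempt and no reset: what is moved stays moved. The work goes in short steps, Python scripts to look and compute and a tool call to move; the robot and the scene stay as the last step left them, time stands still between calls to the robot, and variables do not carry over. Pictures are saved under pics/ and viewed, and the job is handed in when it is done.

Besides the shell and the picture viewer there is one more tool, called after "Request:" as name(argument=value, ...) on one line, values as JSON. send_rows: Moves the arm, as the interface text tells. Its arguments: {"type":"object","properties":{"increments":{"type":"array"}},"required":["increments"]}

```bash
mkdir -p pics; ls; cat > h.py <<'E'
import numpy as np, cv2
from bench import robot
def snap(n,f):
    s=robot.snapshot(n); cv2.imwrite(f'pics/{f}.png',s['image'][:,:,::-1]); np.savez(f'pics/{f}.npz',**s); return s
def ray(s,u,v):
    K=np.array(s['intrinsics']);T=np.array(s['world_from_camera'])
    d=T[:3,:3]@np.linalg.solve(K,[u,v,1.]); return T[:3,3],d
def onz(s,u,v,z):
    o,d=ray(s,u,v); return o+d*(z-o[2])/d[2]
def proj(s,p):
    K=np.array(s['intrinsics']);T=np.array(s['world_from_camera'])
    c=T[:3,:3].T@(np.array(p)-T[:3,3]); q=K@c; return q[:2]/q[2]
def tri(a,ua,b,ub):
    o1,d1=ray(a,*ua);o2,d2=ray(b,*ub)
    t=np.linalg.lstsq(np.c_[d1,-d2],o2-o1,rcond=None)[0]
    p,q=o1+t[0]*d1,o2+t[1]*d2; return (p+q)/2,np.linalg.norm(p-q)
E
python3 - <<'E'
from h import *
for n in ['scene','side','wrist']:
    s=snap(n,n+'0'); print(n,np.round(s['world_from_camera'],3).tolist(),np.round(s['intrinsics'],1).tolist())
print(robot.get_obs())
a=[cv2.imread(f'pics/{n}0.png') for n in ['scene','side']]
E
```

```text
pics
scene [[0.041, 0.849, -0.527, 1.145], [0.999, -0.032, 0.025, 0.08], [0.004, -0.527, -0.85, 1.064], [0.0, 0.0, 0.0, 1.0]] [[445.9, 0.0, 255.7], [0.0, 445.9, 201.1], [0.0, 0.0, 1.0]]
side [[-0.905, -0.2, 0.376, 0.134], [-0.425, 0.449, -0.786, 0.99], [-0.012, -0.871, -0.491, 0.667], [0.0, 0.0, 0.0, 1.0]] [[380.4, 0.0, 254.2], [0.0, 380.4, 192.0], [0.0, 0.0, 1.0]]
wrist [[1.0, 0.0, -0.002, 0.55], [-0.0, -0.966, -0.258, 0.074], [-0.002, 0.258, -0.966, 0.385], [0.0, 0.0, 0.0, 1.0]] [[271.0, 0.0, 257.9], [0.0, 271.0, 191.6], [0.0, 0.0, 1.0]]
{'time': 0.15, 'joint_positions': array([-1.03109532e-01,  8.77936269e-02,  1.37185603e+00,  3.21075464e-05,
        1.68359526e+00, -1.03057921e-01]), 'qvel': array([-0.00055212, -0.0034908 , -0.0041758 , -0.00026743, -0.00103043,
        0.00019943]), 'joint_torque': array([ 1.24418581e-03, -3.40636396e+01, -3.02795255e+01,  7.18983379e-02,
        3.04441026e-02, -1.11468453e-04]), 'tool_pos': array([5.49598216e-01, 4.29596708e-05, 2.04594368e-01]), 'ee_rot': array([-1.69316444,  1.56914376,  3.01917652]), 'wrist_force': array([0.16693427, 0.32150745, 0.47145866]), 'wrist_torque': array([ 0.02848686,  0.02064576, -0.00650622]), 'width': 0.09421142256716927}
```

View pics/scene0.png

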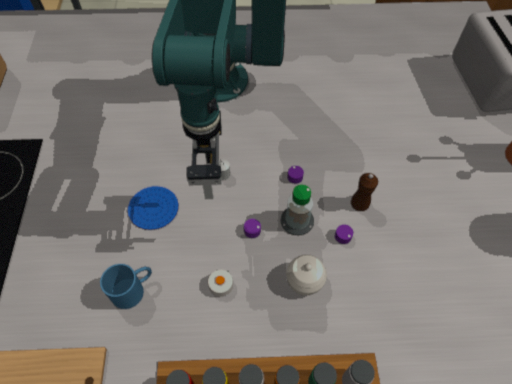

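View pics/side0.png

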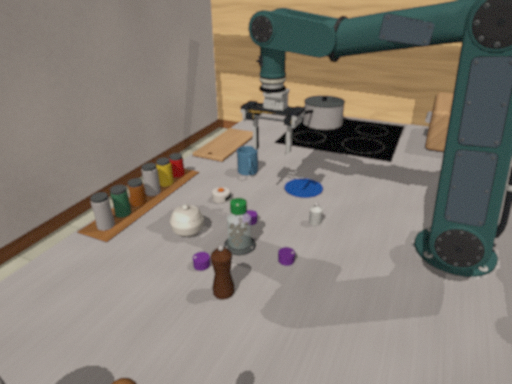

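View pics/wrist0.png

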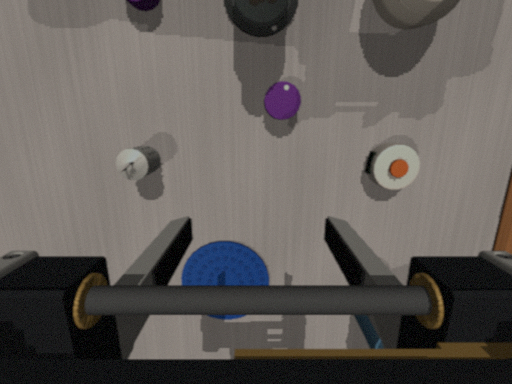

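The scene picture shows the green cap on the jar at (301,194). Similar-shaped things are the purple caps at (296,173), (253,228) and (344,233), plus a green-lidded jar in the rack at (323,375). I choose (301,194): it's green, on glass, in a dark foot. The trivet is at (154,208). Next I'll measure it and check a close crop.

```bash
python3 - <<'E'
from h import *
L=lambda f:dict(np.load(f'pics/{f}.npz'))
A,B,W=L('scene0'),L('side0'),L('wrist0')
def blobs(s,lo,hi,amin=60):
    hsv=cv2.cvtColor(s['image'],cv2.COLOR_RGB2HSV); m=cv2.inRange(hsv,lo,hi)
    n,_,st,c=cv2.connectedComponentsWithStats(m)
    return [(st[i].tolist(),c[i].round(1).tolist()) for i in range(1,n) if st[i][4]>=amin],m
for n,s in [('scene',A),('side',B),('wrist',W)]:
    print(n,'green',blobs(s,(50,120,70),(70,255,255))[0]); print(n,'blue',blobs(s,(105,170,60),(125,255,255),300)[0])
def crop(s,u,v,r,k): return cv2.resize(s['image'][v-r:v+r,u-r:u+r,::-1],None,fx=k,fy=k,interpolation=cv2.INTER_CUBIC)
cv2.imwrite('pics/crop0.png',np.hstack([crop(A,301,200,32,6),crop(B,240,225,32,6)]))
E
```

```text
scene green [([293, 185, 18, 15, 208], [301.6, 192.3])]
scene blue [([0, 0, 34, 10, 319], [15.5, 4.6]), ([128, 187, 50, 42, 1625], [152.7, 207.6])]
side green [([231, 199, 15, 15, 176], [237.8, 206.2])]
side blue [([286, 180, 35, 16, 457], [303.2, 187.6])]
wrist green []
wrist blue [([183, 242, 85, 44, 2970], [224.6, 266.2])]
```

View pics/crop0.png

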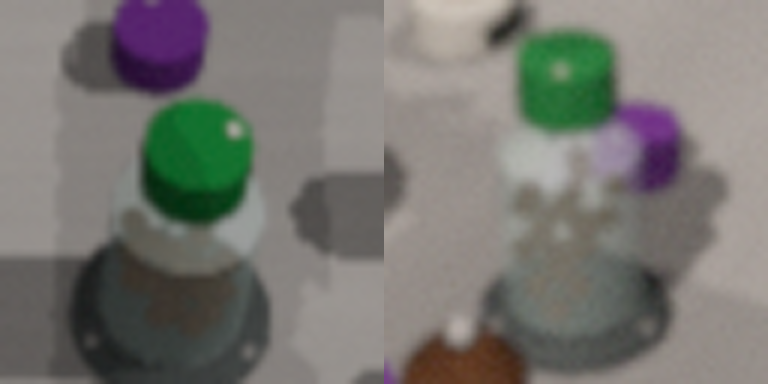

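The crop confirms it: green cap with a white dot, on the clear jar in the dark foot.

```bash
cat >> h.py <<'E'
L=lambda f:dict(np.load(f'pics/{f}.npz'))
def mask(s,lo,hi):
    return cv2.inRange(cv2.cvtColor(s['image'],cv2.COLOR_RGB2HSV),lo,hi)
def big(m):
    cs,_=cv2.findContours(m,cv2.RETR_EXTERNAL,cv2.CHAIN_APPROX_NONE); return max(cs,key=cv2.contourArea)
E
python3 - <<'E'
from h import *
A,B,W=L('scene0'),L('side0'),L('wrist0')
c={}
for n,s,(u,v) in [('A',A,(301,194)),('B',B,(239,206))]:
    m=mask(s,(45,90,30),(75,255,255)); k=np.zeros_like(m); k[v-16:v+16,u-16:u+16]=m[v-16:v+16,u-16:u+16]
    h=cv2.convexHull(big(k)); x,y,w,hh=cv2.boundingRect(h); c[n]=(x+(w-1)/2,y+(hh-1)/2); print(n,x,y,w,hh,c[n])
p,e=tri(A,c['A'],B,c['B']); print('cap',p,e, onz(A,*c['A'],.1315),onz(B,*c['B'],.1315))
# top face: fit ellipse of bright green scene
# dots
print('dotA',onz(A,269+234/6,168+130/6,.146),'dotB',onz(B,208+561/6,193+71/6,.146) )
# foot from crop A: ellipse center approx at z~.012
print('footA',onz(A,269+170/6,168+312/6,.006),'footB',onz(B,208+576/6-64,193+308/6,.006))
for n,s in [('A',A),('B',B),('W',W)]:
    m=mask(s,(105,170,60),(125,255,255))
    if n=='A': m[:100]=0; m[250:]=0
    e=cv2.fitEllipse(cv2.convexHull(big(m))); print('triv',n,e,onz(s,*e[0],.007))
E
```

```text
A 293 185 18 20 (301.5, 194.5)
B 231 199 15 16 (238.0, 206.5)
cap [0.55093398 0.22189179 0.13080838] 0.0015442886752250458 [0.55208563 0.22222638 0.1315    ] [0.55006676 0.22201474 0.1315    ]
dotA [0.54781033 0.23737049 0.146     ] dotB [0.3903291  0.16729212 0.146     ]
footA [0.55407933 0.22217574 0.006     ] footB [0.54795892 0.22259116 0.006     ]
triv A ((152.7025146484375, 207.6212921142578), (40.941566467285156, 49.93168640136719), 72.16988372802734) [ 0.50023215 -0.17374245  0.007     ]
triv B ((303.3243408203125, 187.63987731933594), (16.21743392944336, 35.31882095336914), 93.18036651611328) [ 0.4913862  -0.16741157  0.007     ]
triv W ((225.32701110839844, 277.53973388671875), (71.40335083007812, 83.9711685180664), 97.96412658691406) [ 0.49815929 -0.16691088  0.007     ]
```

```bash
python3 - <<'E'
from h import *
from scipy.spatial.transform import Rotation as Ro
o=robot.get_obs(); R=Ro.from_euler('xyz',o['ee_rot']).as_matrix(); print(R.round(4))
W=L('wrist0'); print('tcp px',proj(W,o['tool_pos']), 'grasp px',proj(W,o['tool_pos']+[0,0,.019]))
print('to above cap',R.T@(np.array([.551,.222,.205])-o['tool_pos']))
A,B=L('scene0'),L('side0')
print('mill',tri(A,(366,192),B,(223,275)),'bowl',onz(A,307,274,.047),'purple',[onz(A,*q,.015)[:2].round(3) for q in [(296,173),(253,228),(344,233)]])
E
```

```text
[[-1.6e-03  1.0e+00 -0.0e+00]
 [ 2.0e-04 -0.0e+00 -1.0e+00]
 [-1.0e+00 -1.6e-03 -2.0e-04]]
tcp px [257.46732164 227.06405846] grasp px [257.3726105  238.37698358]
to above cap [-0.00036314  0.00139049 -0.22195718]
mill (array([0.50063965, 0.40635941, 0.05682792]), np.float64(0.006143438277426194)) bowl [0.72844718 0.2266668  0.047     ] purple [array([0.404, 0.231]), array([0.579, 0.1  ]), array([0.603, 0.341])]
```

Request:
send_rows(increments=[[1, 0, 0, -0.03, 0], [1, 0, 0, -0.07, 0], [1, 0, 0, -0.11, 0], [1, 0, 0, -0.14, 0], [1, 0, 0, -0.16, 0]])

```text
time: 0.57
tool_pos: [0.5493, 0.1629, 0.205]
ee_rot: [-2.296, 1.57, 2.418]
wrist_force: [0.3, 0.1, 0.1]
width: 0.094
```

```bash
python3 - <<'E'
from h import *
s=snap('wrist','w1'); o=robot.get_obs(); print(o['time'],o['tool_pos'],o['joint_positions'],o['wrist_force'])
m=mask(s,(45,90,30),(75,255,255)); c=big(m); print(cv2.boundingRect(c), cv2.contourArea(c))
E
```

```text
0.6167 [0.5491094  0.16568328 0.20474801] [0.19203049 0.14018241 1.31390229 0.00355787 1.68814846 0.18712787] [-0.23145573  0.98216402  0.08789834]
(237, 112, 51, 52) 2044.0
```

View pics/w1.png

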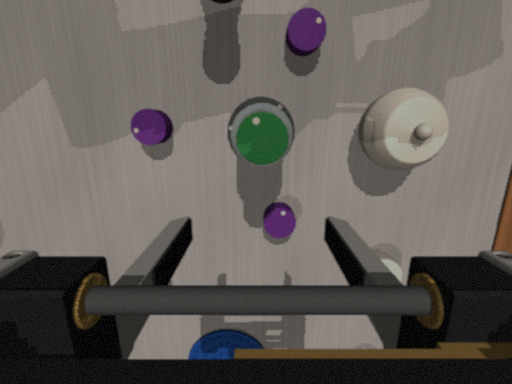

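The wrist view shows the green cap at about (262,138) between the fingers, with its dot at (256,121).

Request:
send_rows(increments=[[1, 0, 0, -0.025, 0], [1, 0, 0, -0.045, 0], [1, 0, 0, -0.045, 0], [1, 0, 0, -0.045, 0]])

```text
time: 0.95
tool_pos: [0.5497, 0.2052, 0.2049]
ee_rot: [-0.749, 1.57, -2.319]
wrist_force: [0.0, -0.5, -0.9]
width: 0.0939
```

```bash
cat > m.py <<'E'
from h import *
import sys
from scipy.spatial.transform import Rotation as Ro
f=sys.argv[1]; z=float(sys.argv[2])
s=snap('wrist',f); o=robot.get_obs(); R=Ro.from_euler('xyz',o['ee_rot']).as_matrix()
print(o['time'],'tcp',o['tool_pos'].round(4),'F',o['wrist_force'].round(2),'T',o['wrist_torque'].round(3),'w',o['width'],'j6',o['joint_positions'][5].round(3))
print(R.round(4).tolist())
m=mask(s,(45,90,30),(75,255,255)); c=big(m); e=cv2.fitEllipse(cv2.convexHull(c)); print(cv2.boundingRect(c),e)
p=onz(s,*e[0],z); print('cap top',p, 'tool-frame delta',R.T@(p-o['tool_pos']))
x,y,w,h=cv2.boundingRect(c); d=cv2.inRange(s['image'],(150,150,150),(255,255,255)); k=np.zeros_like(d); cv2.fillPoly(k,[cv2.convexHull(c)],255)
d&=k; n,_,st,cc=cv2.connectedComponentsWithStats(d); 
for i in range(1,n):
    if st[i][4]>3: q=onz(s,*cc[i],z); print('dot',st[i][4],cc[i],q, 'az',np.degrees(np.arctan2(*(q-p)[1::-1])))
E
python3 m.py w2 .146
```

```text
1.0 tcp [0.5499 0.2044 0.2051] F [-0.22 -0.81 -0.28] T [-0.012 -0.035 -0.04 ] w 0.09393754695063251 j6 0.259
[[-0.0006, 1.0, 0.0002], [-0.0011, 0.0002, -1.0], [-1.0, -0.0006, 0.0011]]
(237, 158, 49, 52) ((261.1007385253906, 183.45382690429688), (48.578041076660156, 52.1016960144043), 0.7460540533065796)
cap top [0.55297376 0.22319349 0.146     ] tool-frame delta [ 0.05904745  0.00310651 -0.01881418]
```

View pics/w2.png

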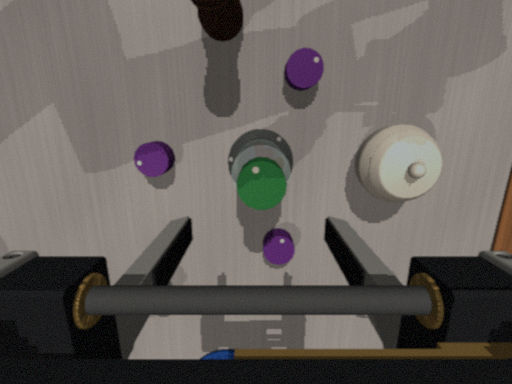

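The dot was at (256,170) and the cap centre at (261,183). Centre estimates are (0.551,0.222) from two views and (0.553,0.223) from the wrist, within the calibration error. I'll align and descend partway.

Request:
send_rows(increments=[[1, 0, 0.002, -0.018, 0], [1, 0, 0.002, -0.018, 0], [1, 0.02, 0.002, -0.018, 0], [1, 0.035, 0.002, -0.018, 0], [1, 0.035, 0.002, -0.018, 0]])

```text
time: 1.42
tool_pos: [0.5503, 0.2209, 0.1666]
ee_rot: [-1.167, 1.564, -2.739]
wrist_force: [0.5, -0.4, -0.9]
width: 0.0943
```

```bash
python3 m.py w3 .146
```

```text
1.4667 tcp [0.5509 0.2212 0.1684] F [-0.12 -1.12  0.13] T [ 0.004 -0.021 -0.014] w 0.09385702979836054 j6 0.288
[[-0.0043, 1.0, -0.0013], [-0.0019, -0.0013, -1.0], [-1.0, -0.0043, 0.0019]]
(233, 182, 57, 61) ((261.0129089355469, 212.71981811523438), (56.03173828125, 62.62059020996094), 0.8409427404403687)
cap top [0.55297874 0.22429885 0.146     ] tool-frame delta [ 0.02237675  0.00213297 -0.00312315]
```

View pics/w3.png

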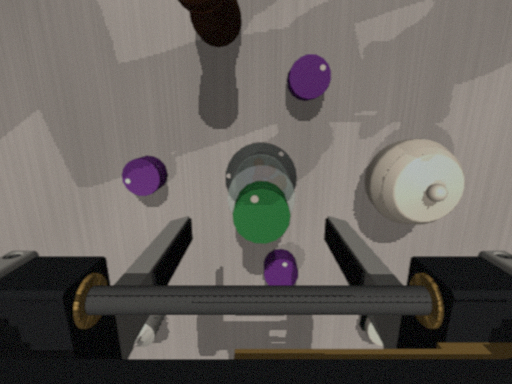

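The cap at (261,213) sits midway between the fingers. Part of the 3 mm y offset is the visible side wall, so y stays and only x gets 1 mm.

Request:
send_rows(increments=[[1, 0.02, 0.001, 0, 0], [1, 0.04, 0.001, 0, 0], [1, 0.055, 0.001, 0, 0], [1, 0.055, 0.001, 0, 0], [1, 0.055, 0.001, 0, 0]])

```text
time: 1.88
tool_pos: [0.5531, 0.2222, 0.1158]
ee_rot: [-0.812, 1.57, -2.383]
wrist_force: [0.3, 0.6, 0.8]
width: 0.0937
```

```bash
python3 m.py w4 .146; python3 -c "
from h import *
s=snap('side','s4');cv2.imwrite('pics/s4c.png',cv2.resize(s['image'][150:270,170:310,::-1],None,fx=5,fy=5,interpolation=2))"
```

```text
1.9333 tcp [0.5538 0.2226 0.1171] F [-0.35 -0.25 -0.32] T [ 0.015  0.009 -0.039] w 0.09401054867130883 j6 0.288
[[0.002, 1.0, -0.0006], [0.0004, -0.0006, -1.0], [-1.0, 0.002, -0.0004]]
(221, 200, 74, 82) ((257.4226379394531, 240.9806671142578), (73.2857666015625, 82.6635971069336), 179.694580078125)
cap top [0.55318567 0.22563262 0.146     ] tool-frame delta [-0.02891477 -0.00058422 -0.00300662]
```

View pics/s4c.png

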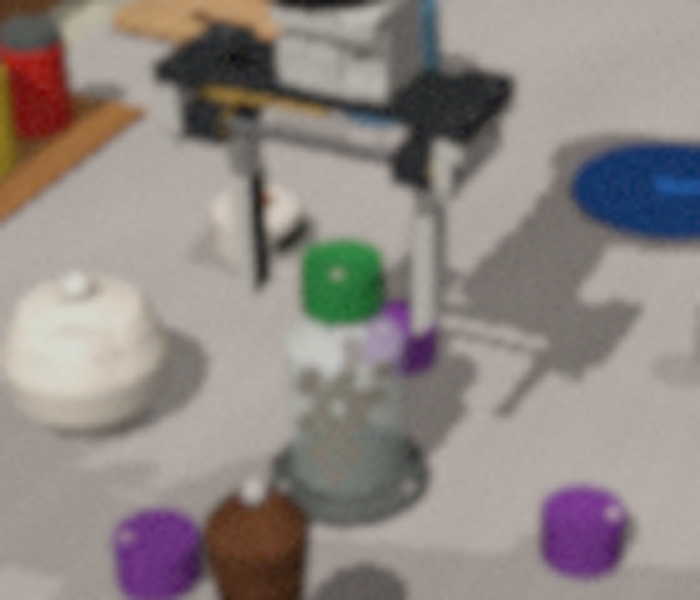

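The fingers straddle the cap (crop 342,285). I'll go 4 mm lower and close.

Request:
send_rows(increments=[[1, 0.004, 0, 0, 0], [-1, 0.004, 0, 0, 0], [-1, 0.004, 0, 0, 0], [-1, 0.004, 0, 0, 0], [-1, 0.004, 0, 0, 0]])

```text
time: 2.4
tool_pos: [0.5531, 0.2231, 0.1118]
ee_rot: [1.785, 1.57, 0.214]
wrist_force: [-0.0, -0.0, 0.8]
width: 0.0708
```

Request:
send_rows(increments=[[-1, 0, 0, 0, 0], [-1, 0, 0, 0, 0], [-1, 0, 0, 0, 0], [-1, 0, 0, 0, 0], [-1, 0, 0, 0, 0]])

```text
time: 2.82
tool_pos: [0.553, 0.223, 0.1115]
ee_rot: [1.354, 1.571, -0.217]
wrist_force: [-0.3, -0.3, 0.1]
width: 0.0452
```

```bash
python3 m.py w5 .146
```

```text
2.8667 tcp [0.553  0.223  0.1115] F [ 0.53 -0.03  0.14] T [-0.015  0.019  0.051] w 0.045087825999989325 j6 0.288
[[0.0001, 1.0, -0.0], [0.0, -0.0, -1.0], [-1.0, 0.0001, -0.0]]
(219, 203, 79, 83) ((257.6730651855469, 245.33370971679688), (77.5730209350586, 84.77871704101562), 174.9550018310547)
cap top [0.55326942 0.22564975 0.146     ] tool-frame delta [-0.03450148  0.00024285 -0.0026419 ]
dot 55 [248.47272727 229.78181818] [0.54794288 0.23550145 0.146     ] az 118.39882473962025
```

View pics/w5.png

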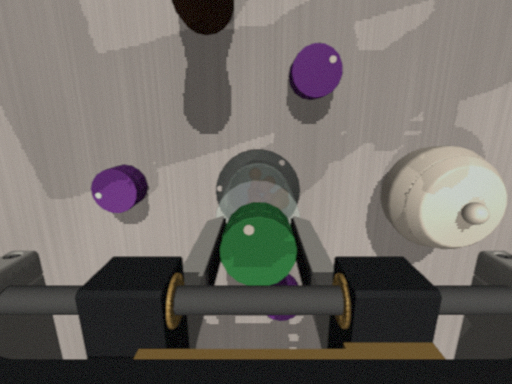

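The cap is gripped at 45 mm (46 expected), dot at (248,230), azimuth about 115°. Now I'll feel clockwise, which is positive about tool x.

Request:
send_rows(increments=[[-1, 0, 0, 0, 0.04], [-1, 0, 0, 0, 0.08], [-1, 0, 0, 0, 0.12], [-1, 0, 0, 0, 0.12]])

```text
time: 3.2
tool_pos: [0.553, 0.223, 0.1115]
ee_rot: [1.328, 1.571, -0.363]
wrist_force: [-0.3, 0.9, -0.8]
width: 0.0453
```

```bash
python3 m.py w6 .146
```

```text
3.25 tcp [0.553  0.223  0.1115] F [-0.03 -0.25 -0.75] T [ 0.021  0.002 -0.006] w 0.04544748283616615 j6 0.407
[[0.0001, 0.9929, -0.1189], [-0.0, -0.1189, -0.9929], [-1.0, 0.0001, -0.0]]
(219, 203, 79, 83) ((257.9877014160156, 245.424072265625), (77.70360565185547, 84.77094268798828), 173.65045166015625)
cap top [0.55383541 0.22554249 0.146     ] tool-frame delta [-0.03449356  0.0005083  -0.00263325]
dot 55 [248.47272727 229.65454545] [0.54956705 0.2361223  0.146     ] az 111.97135156641235
```

Request:
send_rows(increments=[[-1, 0, 0, 0, 0.04], [-1, 0, 0, 0, 0.08], [-1, 0, 0, 0, 0.12], [-1, 0, 0, 0, 0.12]])

```text
time: 3.58
tool_pos: [0.553, 0.223, 0.1115]
ee_rot: [1.864, 1.571, 0.053]
wrist_force: [0.6, -1.1, -0.2]
width: 0.0454
```

```bash
python3 m.py w7 .146
```

```text
3.6333 tcp [0.553  0.223  0.1115] F [0.58 0.23 0.03] T [ 0.008 -0.014 -0.002] w 0.04565661033422997 j6 0.527
[[0.0, 0.9717, -0.2362], [-0.0, -0.2362, -0.9717], [-1.0, 0.0, 0.0]]
(219, 203, 79, 83) ((258.31781005859375, 245.19744873046875), (77.85143280029297, 84.42803955078125), 176.94461059570312)
cap top [0.55441282 0.2255759  0.146     ] tool-frame delta [-0.03454143  0.00076023 -0.00284318]
dot 55 [248.54545455 229.56363636] [0.55126286 0.23653673 0.146     ] az 106.03378205227165
```

Request:
send_rows(increments=[[-1, 0, 0, 0, 0.04], [-1, 0, 0, 0, 0.08], [-1, 0, 0, 0, 0.12], [-1, 0, 0, 0, 0.12]])

```text
time: 3.97
tool_pos: [0.553, 0.223, 0.1115]
ee_rot: [2.108, 1.571, 0.178]
wrist_force: [-0.2, -0.2, 0.3]
width: 0.045
```

```bash
python3 m.py w8 .146
```

```text
4.0167 tcp [0.553  0.223  0.1115] F [ 0.41 -0.21 -0.76] T [ 0.006  0.001 -0.028] w 0.04542827535329718 j6 0.646
[[0.0, 0.9366, -0.3505], [0.0, -0.3505, -0.9366], [-1.0, 0.0, -0.0]]
(219, 203, 79, 83) ((257.98834228515625, 245.10646057128906), (77.37970733642578, 84.3554458618164), 175.2043914794922)
cap top [0.55460918 0.225568   0.146     ] tool-frame delta [-0.0345118   0.00059109 -0.00297564]
dot 54 [248.2962963  229.62962963] [0.55279939 0.23671494 0.146     ] az 99.2219273685171
```

Request:
send_rows(increments=[[-1, 0, 0, 0, 0.04], [-1, 0, 0, 0, 0.08], [-1, 0, 0, 0, 0.12], [-1, 0, 0, 0, 0.12]])

```text
time: 4.35
tool_pos: [0.553, 0.223, 0.1115]
ee_rot: [2.243, 1.571, 0.194]
wrist_force: [0.8, 0.3, 0.3]
width: 0.0454
```

```bash
python3 m.py w9 .146
```

```text
4.4 tcp [0.553  0.223  0.1115] F [ 0.17 -0.4   0.04] T [-0.024  0.034  0.026] w 0.04507497375594384 j6 0.766
[[0.0001, 0.888, -0.4598], [0.0, -0.4598, -0.888], [-1.0, 0.0001, -0.0]]
(219, 203, 79, 83) ((258.0677490234375, 245.07046508789062), (77.26515197753906, 84.17035675048828), 175.01658630371094)
cap top [0.55501893 0.22541071 0.146     ] tool-frame delta [-0.03448321  0.00067731 -0.00306433]
dot 56 [248.39285714 229.60714286] [0.55455749 0.23668093 0.146     ] az 92.34453496234978
```

27° clockwise with no torque, and the dot stays fixed in the wrist view, so the cap turns with the fingers. The hard stop would have come by 20°, so clockwise loosens it. Continuing to about 80°.

Request:
send_rows(increments=[[-1, 0, 0, 0, 0.08], [-1, 0, 0, 0, 0.16], [-1, 0, 0, 0, 0.24], [-1, 0, 0, 0, 0.32], [-1, 0, 0, 0, 0.4]])

```text
time: 4.82
tool_pos: [0.553, 0.223, 0.1115]
ee_rot: [2.197, 1.571, -0.255]
wrist_force: [-0.4, -0.6, -0.2]
width: 0.0451
```

Request:
send_rows(increments=[[-1, 0, 0, 0, 0.1], [-1, 0, 0, 0, 0.2], [-1, 0, 0, 0, 0.3], [-1, 0, 0, 0, 0.4], [-1, 0, 0, 0, 0.5]])

```text
time: 5.23
tool_pos: [0.5532, 0.223, 0.1115]
ee_rot: [2.794, 1.57, -0.159]
wrist_force: [0.2, -0.2, 0.2]
width: 0.0451
```

Request:
send_rows(increments=[[-1, 0, 0, 0, 0.02], [-1, 0, 0, 0, 0.02]])

```text
time: 5.4
tool_pos: [0.5532, 0.2229, 0.1115]
ee_rot: [2.716, 1.57, -0.252]
wrist_force: [0.4, -0.1, -0.2]
width: 0.0456
```

```bash
python3 m.py w10 .146
```

```text
5.45 tcp [0.5532 0.2229 0.1115] F [ 0.07 -1.04 -1.03] T [ 0.031 -0.032  0.022] w 0.04532187630049808 j6 1.685
[[0.0003, 0.1729, -0.9849], [-0.0002, -0.9849, -0.1729], [-1.0, 0.0002, -0.0003]]
(219, 203, 79, 84) ((257.7926330566406, 245.0633544921875), (77.03841400146484, 83.79425811767578), 177.18307495117188)
cap top [0.55685366 0.22310327 0.146     ] tool-frame delta [-0.03452421  0.0004355  -0.00367944]
```

View pics/w10.png

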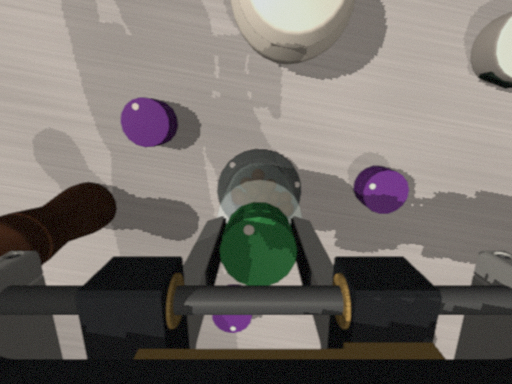

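Request:
send_rows(increments=[[-1, -0.002, 0, 0, 0], [-1, -0.005, 0, 0, 0], [-1, -0.008, 0, 0, 0], [-1, -0.008, 0, 0, 0]])

```text
time: 5.78
tool_pos: [0.5533, 0.2232, 0.1206]
ee_rot: [-2.856, 1.569, 0.457]
wrist_force: [-0.9, 0.3, 0.0]
width: 0.045
```

```bash
python3 m.py w11 .154
```

```text
5.8333 tcp [0.5533 0.2232 0.1203] F [-0.67 -0.99 -0.02] T [-0.     0.117 -0.018] w 0.045675383574585254 j6 1.688
[[0.0011, 0.1705, -0.9854], [0.0005, -0.9854, -0.1705], [-1.0, -0.0003, -0.0012]]
(219, 203, 79, 83) ((257.8999328613281, 245.07330322265625), (77.37040710449219, 84.17803955078125), 0.6460373997688293)
cap top [0.55646903 0.22320519 0.154     ] tool-frame delta [-0.0336806   0.00050076 -0.00318024]
```

The dot is still at (248,230). It lifted 9 mm with no resisting force, so it's free. Lifting straight up.

Request:
send_rows(increments=[[-1, -0.012, 0, 0, 0], [-1, -0.028, 0, 0, 0], [-1, -0.048, 0, 0, 0], [-1, -0.068, 0, 0, 0], [-1, -0.085, 0, 0, 0]])

```text
time: 6.25
tool_pos: [0.5531, 0.2233, 0.207]
ee_rot: [-2.8, 1.569, 0.513]
wrist_force: [0.8, 0.6, 0.0]
width: 0.0447
```

Request:
send_rows(increments=[[-1, -0.005, 0, 0, 0], [-1, -0.005, 0, 0, 0]])

```text
time: 6.42
tool_pos: [0.5539, 0.2235, 0.2124]
ee_rot: [-2.974, 1.566, 0.338]
wrist_force: [0.0, -0.0, -0.4]
width: 0.0455
```

```bash
python3 m.py w12 .246; python3 -c "
from h import *
s=snap('side','s12');cv2.imwrite('pics/s12c.png',cv2.resize(s['image'][110:270,150:330,::-1],None,fx=4,fy=4,interpolation=2))
from scipy.spatial.transform import Rotation as Ro
o=robot.get_obs(); R=Ro.from_euler('xyz',o['ee_rot']).as_matrix()
print('d tool', R.T@(np.array([.498,-.170,.2])-o['tool_pos']))"
```

```text
6.4667 tcp [0.5532 0.2232 0.2104] F [-0.62 -1.03 -1.79] T [0.041 0.072 0.025] w 0.04548151757086909 j6 1.688
[[0.0016, 0.1702, -0.9854], [0.0006, -0.9854, -0.1702], [-1.0, -0.0004, -0.0017]]
(219, 202, 79, 84) ((257.98138427734375, 244.95762634277344), (77.00659942626953, 84.07817077636719), 1.4597400426864624)
cap top [0.55713881 0.22340357 0.246     ] tool-frame delta [-0.03556628  0.00042984 -0.0039362 ]
d tool [0.00904995 0.37796385 0.12074548]
```

View pics/s12c.png

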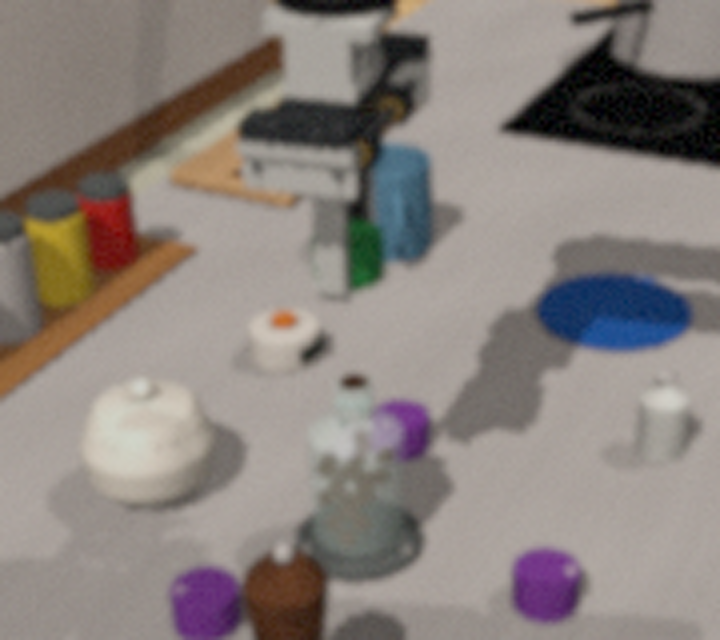

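The jar neck is open (crop 352,390) and the cap is in the fingers, with nothing else moved. I'll carry it to the trivet at this height.

Request:
send_rows(increments=[[-1, 0, 0.01, 0.003, 0], [-1, 0, 0.03, 0.01, 0], [-1, 0, 0.055, 0.018, 0], [-1, 0, 0.085, 0.027, 0], [-1, 0, 0.115, 0.037, 0]])

```text
time: 6.93
tool_pos: [0.5348, 0.1018, 0.2076]
ee_rot: [0.053, 1.567, -2.917]
wrist_force: [-0.1, -0.8, -0.3]
width: 0.0451
```

Request:
send_rows(increments=[[-1, 0, 0.03, 0.009, 0], [-1, 0, 0.06, 0.019, 0], [-1, 0, 0.09, 0.029, 0], [-1, 0, 0.12, 0.038, 0], [-1, 0, 0.15, 0.048, 0]])

```text
time: 7.35
tool_pos: [0.5127, -0.0544, 0.2079]
ee_rot: [-0.289, 1.568, 3.023]
wrist_force: [0.4, 0.7, 0.1]
width: 0.0456
```

Request:
send_rows(increments=[[-1, 0, 0.025, 0.008, 0], [-1, 0, 0.045, 0.014, 0], [-1, 0, 0.06, 0.019, 0], [-1, 0, 0.065, 0.021, 0], [-1, 0, 0.065, 0.021, 0]])

```text
time: 7.77
tool_pos: [0.5035, -0.1214, 0.2082]
ee_rot: [-0.46, 1.568, 2.85]
wrist_force: [-0.0, -0.1, -1.0]
width: 0.0453
```

```bash
cat > f.py <<'E'
from h import *
import sys
from scipy.spatial.transform import Rotation as Ro
t=sys.argv[1]; z=float(sys.argv[2])
W=snap('wrist','w'+t); A=snap('scene','a'+t); B=snap('side','b'+t)
o=robot.get_obs(); R=Ro.from_euler('xyz',o['ee_rot']).as_matrix(); P=o['tool_pos']
print(o['time'],'tcp',P.round(4),'F',o['wrist_force'].round(2),'w',o['width'].round(4),'toolx',R[:,0].round(4),'qv',abs(o['qvel']).max())
print('d tool to trivet',(R.T@(np.array([.498,-.170,z])-P)).round(4))
def crop(s,u,v,r=40,k=4): u,v=int(u),int(v); u=min(max(u,r),512-r);v=min(max(v,r),384-r); return cv2.resize(s['image'][v-r:v+r,u-r:u+r,::-1],None,fx=k,fy=k,interpolation=2)
cv2.imwrite(f'pics/c{t}.png',np.hstack([crop(A,*proj(A,P)),crop(B,*proj(B,P))]))
for n,s in [('A',A),('B',B)]:
    u,v=proj(s,P+[0,0,.02]).astype(int); m=mask(s,(45,90,30),(75,255,255)); k=np.zeros_like(m); k[v-25:v+25,u-25:u+25]=m[v-25:v+25,u-25:u+25]
    if k.any(): print(n,'green',cv2.boundingRect(big(k)),'expected',(u,v))
E
python3 f.py 13 .093
```

```text
Traceback (most recent call last):
  File "f.py", line 7, in <module>
    print(o['time'],'tcp',P.round(4),'F',o['wrist_force'].round(2),'w',o['width'].round(4),'toolx',R[:,0].round(4),'qv',abs(o['qvel']).max())
                                                                       ^^^^^^^^^^^^^^^^
AttributeError: 'float' object has no attribute 'round'
```

View pics/w13.png

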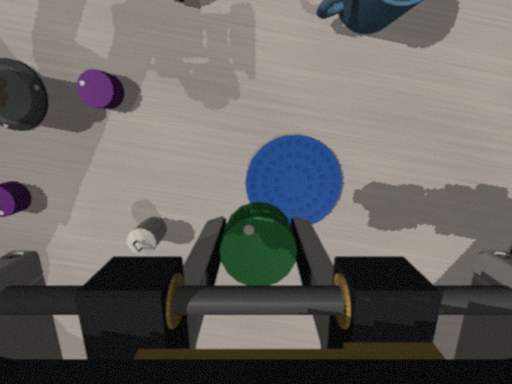

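The wrist view shows the trivet at (294,180), nearly whole, which is good for refining its centre.

```bash
sed -i "s/o\['width'\].round(4)/round(o['width'],4)/" f.py; python3 f.py 14 .093; python3 - <<'E'
from h import *
for n in ['w14','a14','b14']:
    s=L(n); m=mask(s,(105,150,40),(125,255,255))
    if n[0]=='a': m[:100]=0; m[250:]=0
    c=cv2.convexHull(big(m)).reshape(-1,2).astype(float)
    p=np.array([onz(s,u,v,.007)[:2] for u,v in c])
    # circle fit radius free
    if n=='w14': k=c[:,1]<205; p=p[k]
    X=np.linalg.lstsq(np.c_[2*p,np.ones(len(p))],(p**2).sum(1),rcond=None)[0]
    print(n,X[:2].round(4),'r',np.sqrt(X[2]+X[:2]@X[:2]).round(4),len(p))
E
```

```text
8.0667 tcp [ 0.5048 -0.1192  0.2094] F [-0.32  0.36 -0.38] w 0.0453 toolx [-0.e+00  3.e-04 -1.e+00] qv 0.004050942697658509
d tool to trivet [0.1164 0.0489 0.0154]
A green (147, 148, 22, 22) expected (np.int64(157), np.int64(159))
B green (302, 127, 6, 14) expected (np.int64(298), np.int64(132))
w14 [ 0.4977 -0.1748] r 0.0681 28
a14 [ 0.4981 -0.1739] r 0.0679 28
b14 [ 0.4929 -0.1688] r 0.0637 17
```

View pics/c14.png

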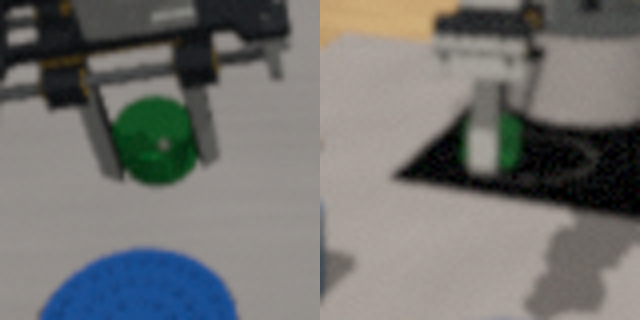

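The wrist and scene fits agree on the trivet centre at (0.498,-0.174), r≈68 mm against 70 nominal. The side view is partly occluded, so I'm dropping it. Moving over and down.

Request:
send_rows(increments=[[-1, 0, 0.015, 0.005, 0], [-1, 0, 0.035, 0.01, 0], [-1, 0.01, 0.048, 0.014, 0], [-1, 0.03, 0.053, 0.016, 0], [-1, 0.055, 0.053, 0.016, 0]])

```text
time: 8.48
tool_pos: [0.4989, -0.1766, 0.1552]
ee_rot: [2.476, 1.566, -0.497]
wrist_force: [-0.3, -0.7, -1.0]
width: 0.0455
```

Request:
send_rows(increments=[[-1, 0.025, 0, 0, 0], [-1, 0.045, 0, 0, 0], [-1, 0.056, 0, 0, 0], [-1, 0.061, 0, 0, 0], [-1, 0.061, 0, 0, 0]])

```text
time: 8.9
tool_pos: [0.4972, -0.1746, 0.0921]
ee_rot: [-0.666, 1.568, 2.647]
wrist_force: [-0.5, -0.3, -0.1]
width: 0.0452
```

Request:
send_rows(increments=[[-1, 0, 0, 0, 0], [-1, 0, 0, 0, 0], [-1, 0, 0, 0, 0]])

```text
time: 9.15
tool_pos: [0.4989, -0.1756, 0.0952]
ee_rot: [2.536, 1.568, -0.435]
wrist_force: [1.0, -0.3, -0.6]
width: 0.0456
```

```bash
sed -i 's/-.170,z/-.174,z/' f.py; python3 f.py 15 .093; python3 - <<'E'
from h import *
A=L('a15');print('capA at z.113', onz(A,*[(lambda b:(b[0]+(b[2]-1)/2,b[1]+(b[3]-1)/2))(cv2.boundingRect(big(mask(A,(45,90,30),(75,255,255)))))][0],.113))
E
```

```text
9.3 tcp [ 0.4984 -0.1754  0.0945] F [-0.9   0.16 -0.6 ] w 0.0454 toolx [ 1.7e-03 -8.0e-04 -1.0e+00] qv 0.007505632726203514
d tool to trivet [ 0.0015 -0.0015  0.0002]
A green (134, 175, 20, 19) expected (np.int64(144), np.int64(185))
B green (308, 155, 3, 9) expected (np.int64(303), np.int64(159))
capA at z.113 [ 0.49296921 -0.17758266  0.113     ]
```

View pics/c15.png

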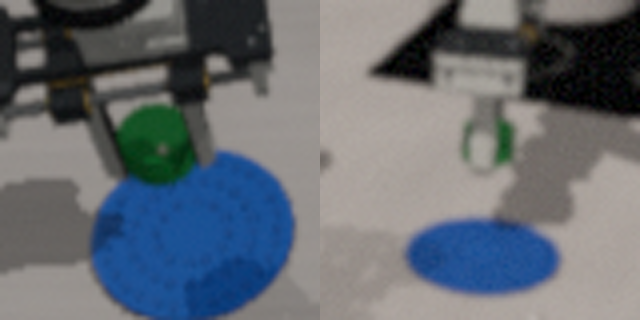

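View pics/a15.png

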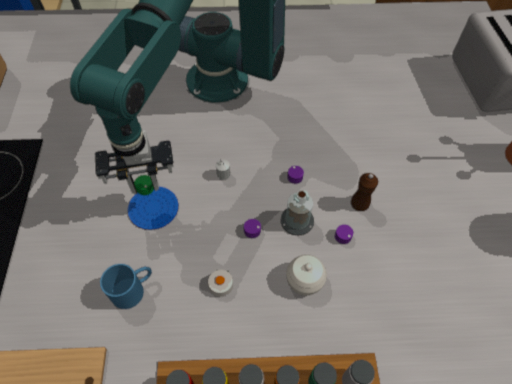

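View pics/w15.png

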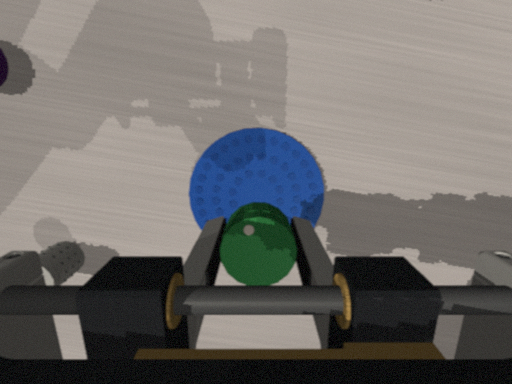

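The scene picture shows the cap at (144,185), held over the trivet (154,208; the offset is parallax). The wrist view has the cap at (258,245), the same place in the grip as before, with the trivet centred ahead of it. The jar is open and the bystanders are at their old pixels. I'll hand it in.

```bash
python3 - <<'E'
from h import *
a,b=L('scene0')['image'],L('a15')['image']
for n,(u,v) in dict(bowl=(307,274),timer=(220,282),mill=(366,192),mug=(122,286),infuser=(224,168)).items():
    r=18; t=a[v-r:v+r,u-r:u+r]; q=b[v-r-5:v+r+5,u-r-5:u+r+5]
    print(n,np.array(cv2.minMaxLoc(cv2.matchTemplate(q,t,cv2.TM_CCOEFF_NORMED))[3])-5)
o=robot.get_obs(); print(o['tool_pos'],o['width'],abs(o['qvel']).max())
print(robot.close_job())
E
```

```text
bowl [0 0]
timer [0 0]
mill [0 0]
mug [0 0]
infuser [5 2]
[ 0.49842752 -0.17540609  0.09447699] 0.04535814701220399 0.007505632726203514
the job is handed in; nothing more can be done
None
```

```bash
python3 - <<'E'
from h import *
a,b=L('side0')['image'],L('b15')['image']
u,v,r=316,215,11
t=a[v-r:v+r,u-r:u+r]; q=b[v-r-5:v+r+5,u-r-5:u+r+5]
print(np.array(cv2.minMaxLoc(cv2.matchTemplate(q,t,cv2.TM_CCOEFF_NORMED))[3])-5)
E
```

```text
[0 0]
```

I turned the green cap off the jar, carried it to the blue trivet and handed the job in with the cap still held there, after about 9.3 s of robot time. No verdict was reported.

- **Opening:** The cap turned clockwise past 20° with no stop or torque and followed the fingers, so clockwise was the loosening way. I turned it about 80° on the neck and lifted it straight off with almost no force.
- **Final pose:**
  - **Position:** The tool is within 2 mm of the trivet centre, which I measured at (0.498, -0.174).
  - **Height:** The tool reading puts the cap's underside about 9 cm and its centre about 10.7 cm above the mat.
  - **Level and grip:** The tilt is about 0.1°, the arm is still, and the grip is at 45 mm with no slip seen.
- **Checks that disagreed:**
  - **Cap position:** The scene camera put the cap about 6 mm off the trivet centre, toward the robot. I think its outline was partly hidden, so I trusted the tool and wrist readings and did not correct for it.
  - **Trivet centre:** The side camera put it 5–7 mm away from the other two views. I left that view out because the trivet was partly hidden there.
  - **Infuser:** The scene comparison suggested a 5-pixel shift, because the gripper partly covered it in the first picture. The side camera, checked after hand-in, showed no shift.
- **Other things:** The bowl, timer, mill and mug showed no shift in the scene picture. I saw no sign that the purple caps had moved, but I did not measure them.

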